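# Clamp the tile in its holder

### The job

Clamp the tile in its holder by pressing the four push clips fully down: first the clip beside the hanging lug (the tab with the hole), then the clip opposite it, and then the remaining two in either order. Only press the clips: do not touch the tile, do not lift or shift the holder, and leave the roll of tape on the tile and everything else on the bench where it is.

Things in the scene. Friction and masses are not known exactly. Their poses are not given: they have to be found in the camera images.
- holder: Tile holder: a plywood board 170 x 170 mm, 10 mm thick, lying loose on the bench (0.9 kg), with an ear at the middle of each side. Origin: centre of its underside, on the bench; z up. A tab with an 18 mm hole (the hanging lug, reaching to 150 mm from the centre) stands out on its +x side only. On each ear stands a push clip, 95 mm from the centre along +x, +y, -x and -y.
- clip_lug_top (a point): Push clip on the holder's +x (beside the hanging lug) side: aluminium block with a flat top 24 mm (radially) x 28 mm on an upright stem, with a 14 mm wide toe that points inward over the tile's edge. The point is the centre of its top: about 40 mm above the bench when up, 30 mm when fully down.
- clip_lug (a joint): Travel of the clip on the holder's +x (beside the hanging lug) side, in m: 0 fully up, 0.010 fully down (end stop); it starts between 0 and 0.002. It slides straight down against about 4 N of friction and stays where it is left (no spring).
- clip_far_top (a point): Push clip on the holder's -x (opposite the hanging lug) side: aluminium block with a flat top 24 mm (radially) x 28 mm on an upright stem, with a 14 mm wide toe that points inward over the tile's edge. The point is the centre of its top: about 40 mm above the bench when up, 30 mm when fully down.
- clip_far (a joint): Travel of the clip on the holder's -x (opposite the hanging lug) side, in m: 0 fully up, 0.010 fully down (end stop); it starts between 0 and 0.002. It slides straight down against about 4 N of friction and stays where it is left (no spring).
- clip_left_top (a point): Push clip on the holder's +y side: aluminium block with a flat top 24 mm (radially) x 28 mm on an upright stem, with a 14 mm wide toe that points inward over the tile's edge. The point is the centre of its top: about 40 mm above the bench when up, 30 mm when fully down.
- clip_left (a joint): Travel of the clip on the holder's +y side, in m: 0 fully up, 0.010 fully down (end stop); it starts between 0 and 0.002. It slides straight down against about 4 N of friction and stays where it is left (no spring).
- clip_right_top (a point): Push clip on the holder's -y side: aluminium block with a flat top 24 mm (radially) x 28 mm on an upright stem, with a 14 mm wide toe that points inward over the tile's edge. The point is the centre of its top: about 40 mm above the bench when up, 30 mm when fully down.
- clip_right (a joint): Travel of the clip on the holder's -y side, in m: 0 fully up, 0.010 fully down (end stop); it starts between 0 and 0.002. It slides straight down against about 4 N of friction and stays where it is left (no spring).
- tile: Ceramic tile 150 x 150 x 8 mm lying loose in the holder, its top 18 mm above the bench. Origin: centre of its underside.
- tape: Roll of masking tape, 98 mm across, 25 mm high, lying flat on the middle of the tile, its top 43 mm above the bench. Origin: centre of its underside. A bystander.
- stamp: Bystander on the bench: wooden printing stamp, square block with a round knob, 62 x 62 x 64 mm. Origin: centre of its underside.
- pot: Bystander on the bench: white blue-speckled paint pot, 71 across, 43 high mm. Origin: centre of its underside.
- jar_low: Bystander on the bench: short pigment jar with a lid, 54 across, 58 high mm. Origin: centre of its underside.
- jar_tall: Bystander on the bench: tall pigment jar with a lid, 48 across, 78 high mm. Origin: centre of its underside.
- mug: Bystander on the bench: white mug with a handle, 92 across, 95 high mm. Origin: centre of its underside.
- shears: Bystander on the bench: scissors lying flat, 199 long, 9 high mm. Origin: centre of its underside.
- banding_wheel: Banding wheel (turntable on a heavy foot), fixed equipment on the bench between the robot's start pose and the holder, to be passed over or round: 160 mm across, 150 mm high. Origin: centre of its underside.

How it is judged (in metres and radians):
On the way, in this order (a step that is already met when the one before it is completed fails the run):
1. the clip beside the lug is fully down (value of joint clip_lug above 0.0085 m), for 0.1 s.
2. the clip opposite it is fully down as well (value of joint each of clip_lug, clip_far above 0.0085 m), for 0.1 s.
3. all four clips are fully down (all of step 2 and value of joint each of clip_left, clip_right above 0.0085 m), for 0.1 s.
At the end, for the whole second after the job is handed in: All four clips stand at least 8.5 mm down (of 10 mm); the holder lies flat within 20 mm of where it was, at rest, with the tile in it; the tape is within 30 mm and the other things within 25 mm of where they were (all of step 3 and not (distance of holder from where it was at the start of the episode above 0.02 m) and angle between holder's own z axis and vertical below 0.05 rad and linear speed of holder below 0.01 m/s and distance between tile and holder below 0.016 m and not (distance of tape from where it was at the start of the episode above 0.03 m) and not (distance of stamp from where it was at the start of the episode above 0.025 m) and not (distance of pot from where it was at the start of the episode above 0.025 m) and not (distance of jar_low from where it was at the start of the episode above 0.025 m) and not (distance of jar_tall from where it was at the start of the episode above 0.025 m) and not (distance of mug from where it was at the start of the episode above 0.025 m) and not (distance of shears from where it was at the start of the episode above 0.025 m)); the robot touches nothing.
It fails at once if the clip opposite the lug is pressed (over 4 mm) before the one beside the lug is fully down (value of joint clip_far above 0.004 m and value of joint clip_lug below 0.0085 m).
It fails at once if one of the two other clips is pressed (over 4 mm) before the clips beside and opposite the lug are fully down (value of joint any of clip_left, clip_right above 0.004 m and value of joint any of clip_lug, clip_far below 0.0085 m).
It fails at once if the robot touches the tile (over 1 N) (contact force between the arm and tile above 1 N).
It fails at once if the holder is lifted (7 mm), tilted or shifted (over 20 mm) (distance of holder from where it was at the start of the episode above 0.02 m or height (world z) of holder above 0.007 m or angle between holder's own z axis and vertical above 0.08 rad).
It fails at once if the roll of tape is lifted or moved (over 30 mm), or another thing on the bench is (over 25 mm) (distance of tape from where it was at the start of the episode above 0.03 m or distance of any of stamp, pot, jar_low, jar_tall, mug, shears from where it was at the start of the episode above 0.025 m).
It also fails if it takes over 48 s, if anything falls off the work surface, if the arm or the gripper's body presses on something with over 40 N, if the wrist force passes 120 N, or if a joint passes its speed limit or range.

### The arm

A 6-joint arm with a two-finger parallel gripper is mounted at the origin on a cart in front of the work surface, level with it; the furniture and walls round the work are solid. World frame = base frame: x ahead of the robot, y to its left, z up, the work surface at z = 0. Lengths are in m, angles in degrees, forces in N, time in s.
With the tool pointing down it reaches from about 0.3 to 0.75 m from the base axis. Payload 8.5 kg.
Tool frame: the origin (TCP) lies on the centre line of the jaws, within the pads' length; the fingertips stand 17 mm ahead of it and the grasp point (between the pads) lies 2 mm behind it; z points along the fingers, y is the direction in which the jaws open and shut (so a half turn about z gives the same grasp; the last joint's range is limited). The gripper opens to 85 mm and grips with 20 to 120 N. Pads are 22 mm wide; open, the fingers measure 114 mm over their backs; the gripper's body (76 mm by 85 mm) begins 54 mm behind the grasp point. The pads swing forward as they close: fully open they stand 13 mm farther back than shut.
Start: joints at [-80.403, 21.807, 74.336, -0, 83.858, -12.336], TCP at [0.205, -0.51, 0.248] pointing down, gripper open.
Joint ranges: [-178.18, 178.18], [-50.72, 133.34], [12.68, 142.11], [-81.47, 261.47], [9.98, 163.14], [-165.26, 165.26]. Speed limits (degrees/s): [136.94, 136.94, 180, 180, 180, 180].

### API

Orientations are given as a 3x3 rotation matrix whose columns are the frame's x, y, z axes.
In Python, from rig import env, imaging, close_job gives the robot as it stands.
- The arm moves only by the tool step_arm, never from a script. Its argument "steps" is one flat list of numbers, 7 for each row, row after row: the opening, from 0 (shut) to 1 (fully open), then the shift along the tool's x, y, z as a fraction of full scale, then the turn, a rotation vector about the tool's x, y, z as a fraction of full scale. A call has 1 to 10 rows; each row is the pose to reach, as a shift and turn from the pose commanded when the call began, along the tool's axes at that moment; what a row does not reach only later rows make up. Full scale, the value 1, is 0.3 m for a shift and 45 degrees for a turn. A row lasts 1/10 s, in which the tool goes at most 50 mm and 8.59 degrees, less where a joint would pass 70% of its speed; a pose out of reach is approached as far as the arm can. A call with a number of a shift or a turn outside -1 to 1 is refused whole. A call with a gripper value outside its range is refused whole. The fingers move at their own pace and stop on an object; "grip_force" is the grip in N (left out, the last holds). Time passes only in rows, so rows that repeat a pose let the fingers close. It gives the time, the measured TCP pose, the force and the opening at its end, in the units of the state.
- env.observe(): the state, without advancing time (a new reading comes with each control period).
- imaging.get_image(name): name is "scene" or "top" or "wrist"; returns (picture, depth): 400x640x3 uint8, blue, green, red; 400x640 float32, m along the optical axis (not along the pixel's ray), 0 where there is no reading.
- imaging.get_calibration(name): a dict with "camera_matrix" (3x3 intrinsics, pixels), "world_from_camera" (4x4, takes a point from camera to world coordinates). Camera axes: x right, y down, z forward; pixel columns grow to the right and rows downward; lengths in m; the calibration is good to about 2 mm. A picture is of the moment at which its call begins: read the wrist's pose just before it. get_calibration takes no time and is no camera call; for the wrist camera it gives the pose at the moment of the call.
- close_job(): hands the job in, once; it reports no verdict.
Trained networks look in the newest picture that a camera, given by its name, has taken for a name from the list of things; names that differ only in an ending like _2 or _b are one class to them, and where a whole thing is asked for, a point or a joint stands for the part that bears it (a point fixed in the world has none). Each returns a list of dicts, best first, with "score" (0 to 1); they miss things now and then, are a little off and sometimes report something else, mostly with a low value. They report only what shows in the picture. A call takes as long as a camera call.
- imaging.spot_in(camera, target): "pixel" ([column, row] in pixels, amid what is visible of it).
- imaging.regions_of(camera, target): "mask" (400x640 bool, what is visible of it) and "pixel" ([column, row] in pixels, amid what is visible of it).
- imaging.pinpoint(camera, target): "pixel" ([column, row] in pixels: a listed point, or the origin of a listed thing).
The state is a dict: "time_s": time; "q": joint angles; "qvel": joint speeds; "joint_efforts": joint torques, N m; "position": TCP position; "tool_rot": TCP orientation; "ft_force": force on the tool from outside, world axes, zero at the start; "wrist_torque": the same for the moment, N m; "grip_width": finger opening in m.
Only numpy, scipy, OpenCV 4.12 (cv2) and the standard library are available. Lean on these libraries where they do the work, as an engineer would, in place of code of your own. Each camera call takes 0.05 s, during which the arm holds its last target.

## Working session

There is one attempt and no reset: what is moved stays moved. The work goes in short steps, Python scripts to look and compute and a tool call to move; the robot and the scene stay as the last step left them, time stands still between calls to the robot, and variables do not carry over. Pictures are saved under pics/ and viewed, and the job is handed in when it is done.

Besides the shell and the picture viewer there is one more tool, called after "Request:" as name(argument=value, ...), one argument or row to a line, values as JSON. step_arm: Moves the arm, as the interface text tells. Shift numbers are shares of 0.3 m and turn numbers shares of 45 degrees, none past 1 either way. Its arguments: {"type":"object","properties":{"steps":{"type":"array","items":{"type":"number"}},"grip_force":{"type":"number"}},"required":["steps"]}

```bash
mkdir -p pics; python3 - <<'E'
from rig import env, imaging
import cv2,numpy as np
s=env.observe();print(s['time_s'],s['position'],np.round(s['tool_rot'],3),s['ft_force'],s['grip_width'])
for n in ['top','scene']:
    im,d=imaging.get_image(n);cv2.imwrite(f'pics/{n}0.png',im);np.save(f'{n}0.npy',d)
    c=imaging.get_calibration(n)
    print(n,np.round(c['camera_matrix'],1),np.round(c['world_from_camera'],3))
    for t in ['clip_lug_top','clip_far_top','clip_left_top','clip_right_top','holder','tape','banding_wheel']:
        r=imaging.pinpoint(n,t); 
        print(n,t,[(np.round(x['pixel'],1),round(x['score'],2)) for x in r[:4]])
E
```

```text
0.0 [ 0.20537831 -0.50992568  0.24772943] [[ 0.928  0.374 -0.   ]
 [ 0.374 -0.928  0.001]
 [ 0.    -0.001 -1.   ]] [-0.19175576  0.40478926 -0.65493844] 0.08554366526386148
top [[490.9   0.  315.4]
 [  0.  490.9 201.3]
 [  0.    0.    1. ]] [[ 0.005 -0.983  0.184  0.269]
 [-1.    -0.008 -0.012 -0.122]
 [ 0.014 -0.184 -0.983  1.568]
 [ 0.     0.     0.     1.   ]]
top clip_lug_top [(array([327.9, 222.7]), 0.61), (array([418.4, 185.8]), 0.42)]
top clip_far_top [(array([379.6, 202.2]), 0.41)]
top clip_left_top [(array([372. , 146.2]), 0.59), (array([364.7, 243.8]), 0.41)]
top clip_right_top []
top holder []
top tape [(array([351.9, 215.7]), 0.52)]
top banding_wheel []
scene [[422.1   0.  320.8]
 [  0.  422.1 195.2]
 [  0.    0.    1. ]] [[-0.711 -0.369  0.598 -0.16 ]
 [-0.703  0.357 -0.615  0.639]
 [ 0.013 -0.858 -0.513  0.686]
 [ 0.     0.     0.     1.   ]]
scene clip_lug_top [(array([361.4, 204.7]), 0.54)]
scene clip_far_top [(array([327.4, 175.2]), 0.72), (array([377.3, 177.8]), 0.49)]
scene clip_left_top []
scene clip_right_top [(array([379.4, 167.1]), 0.67), (array([340.4, 181.5]), 0.6)]
scene holder [(array([369.7, 201.4]), 0.87), (array([291.7, 176.3]), 0.16)]
scene tape [(array([367.9, 199.2]), 0.81)]
scene banding_wheel []
```

View pics/top0.png

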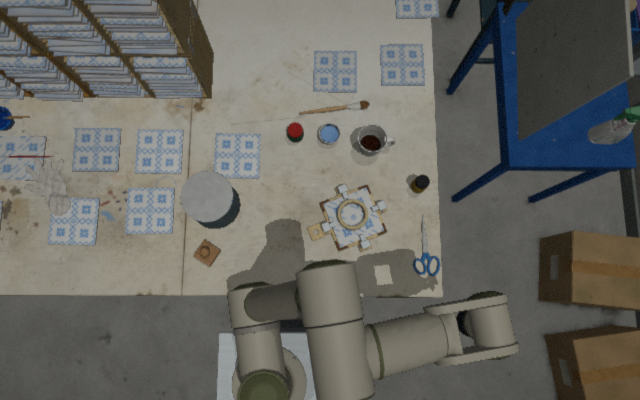

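View pics/scene0.png

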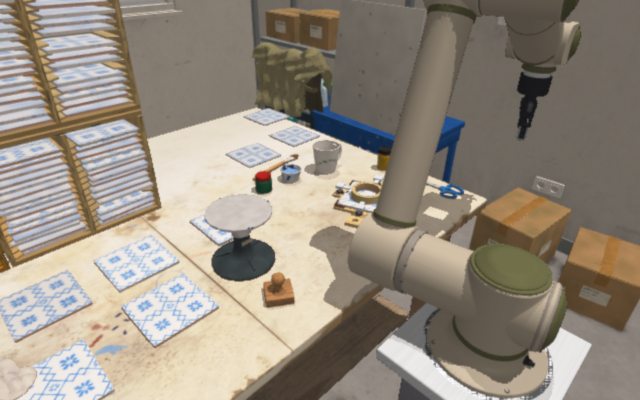

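```bash
python3 - <<'E'
import cv2
a=cv2.imread('pics/top0.png')[130:290,250:450];cv2.imwrite('pics/top0c.png',cv2.resize(a,None,fx=3.7,fy=3.7,interpolation=cv2.INTER_CUBIC))
a=cv2.imread('pics/scene0.png')[120:280,240:460];cv2.imwrite('pics/scene0c.png',cv2.resize(a,None,fx=3.6,fy=3.6,interpolation=cv2.INTER_CUBIC))
E
```

```text
(no output)
```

View pics/top0c.png

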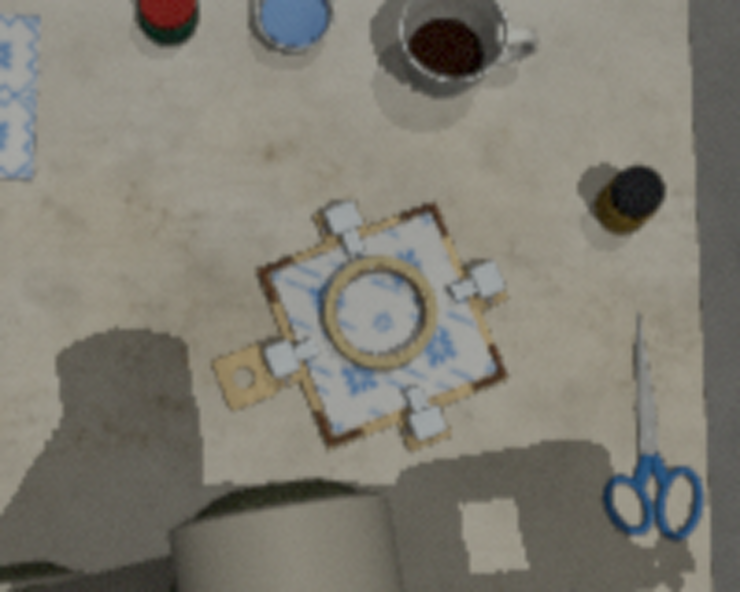

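View pics/scene0c.png

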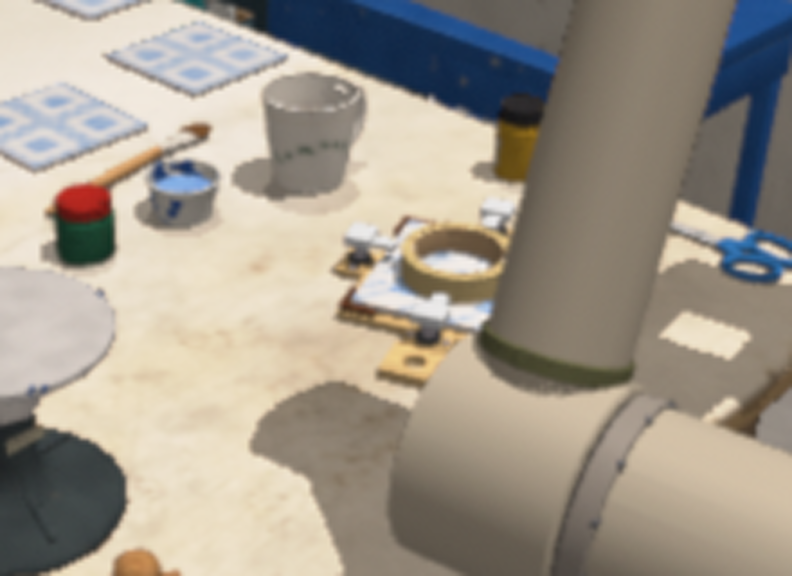

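The top view shows the lug to the left (world +y), at crop (240,375). In the same crop the clip tops are: lug (283,357), far (487,280), one at (343,218) and one at (427,424). Next I'll convert these to world positions.

```bash
cat > h.py <<'E'
import numpy as np
def ray(c,px,z):
    K=np.array(c['camera_matrix']);T=np.array(c['world_from_camera'])
    d=T[:3,:3]@np.linalg.solve(K,[px[0],px[1],1]);o=T[:3,3]
    return o+d*(z-o[2])/d[2]
def cloud(c,d):
    K=np.array(c['camera_matrix']);T=np.array(c['world_from_camera'])
    v,u=np.mgrid[:400,:640]
    P=np.stack([(u-K[0,2])/K[0,0]*d,(v-K[1,2])/K[1,1]*d,d],-1)
    return P@T[:3,:3].T+T[:3,3]
E
python3 - <<'E'
from rig import imaging
from h import *
c=imaging.get_calibration('top');W=cloud(c,np.load('top0.npy'))
ps={}
for n,p in dict(lug=(283,357),far=(487,280),px=(343,218),mx=(427,424)).items():
    px=np.array(p)/3.7+[250,130]-0.36
    u,v=np.round(px).astype(int)
    ps[n]=ray(c,px,.039);print(n,px,ps[n].round(4),W[v-1:v+2,u-1:u+2,2].round(3).ravel())
print((ps['lug']+ps['far'])/2,(ps['px']+ps['mx'])/2)
d=ps['lug']-ps['far'];print(np.linalg.norm(d),np.degrees(np.arctan2(d[1],d[0])))
d=ps['px']-ps['mx'];print(np.linalg.norm(d),np.degrees(np.arctan2(d[1],d[0])))
z=W[...,2];print(ray(c,np.array((380,311))/3.7+[250,130],.043))
# obstacles
import cv2
for n,p in dict(mug=(370,140),jar=(420,183),pot=(329,133),red=(295,131),wheel=(208,197)).items():
    u,v=p;print(n,W[v,u].round(3),W[v-5:v+6,u-5:u+6,2].max().round(3))
E
```

```text
lug [326.12648649 226.12648649] [ 0.4769 -0.175   0.039 ] [0.039 0.037 0.034 0.041 0.036 0.037 0.039 0.04  0.04 ]
far [381.26162162 205.31567568] [ 0.5447 -0.3498  0.039 ] [0.037 0.035 0.039 0.034 0.043 0.037 0.041 0.04  0.036]
px [342.3427027  188.55891892] [ 0.598  -0.2266  0.039 ] [0.045 0.039 0.039 0.037 0.04  0.038 0.042 0.039 0.034]
mx [365.04540541 244.23459459] [ 0.4208 -0.2967  0.039 ] [0.039 0.038 0.047 0.034 0.041 0.036 0.035 0.035 0.045]
[ 0.51078725 -0.26243542  0.039     ] [ 0.50938009 -0.26164212  0.039     ]
0.18748154907589196 111.1771294501724
0.19057027932571505 21.573561315173652
[ 0.51528556 -0.25857865  0.043     ]
mug [ 0.766 -0.32   0.021] 0.036
jar [ 0.609 -0.466  0.081] 1.568
pot [ 0.787 -0.185  0.025] 1.568
red [ 0.784 -0.074  0.053] 1.568
wheel [0.546 0.176 0.15 ] 1.568
```

The holder centre is about (0.510, -0.262) with yaw about 111.4°, so the tool yaw is already aligned with the clips. Next I'll shut the gripper and move over the holder for a wrist view.

Request:
step_arm(
  steps=[0,0.15,-0.05,0,0,0,0,0,0.3,-0.1,0,0,0,0,0,0.45,-0.15,0,0,0,0,0,0.6,-0.2,0,0,0,0,0,0.75,-0.25,0,0,0,0,0,0.9,-0.3,0,0,0,0,0,1,-0.33,0,0,0,0,0,1,-0.33,0,0,0,0,0,1,-0.33,0,0,0,0],
)

```text
time_s: 1.7
position: [0.4469, -0.3061, 0.2482]
tool_rot: [[0.927, 0.375, -0.0], [0.375, -0.927, -0.0], [-0.0, 0.0, -1.0]]
ft_force: [-0.8, 0.1, 0.2]
grip_width: 0.0005
```

```bash
python3 - <<'E'
from rig import env, imaging
import cv2,numpy as np
s=env.observe();print(s['time_s'],s['position'],np.round(s['tool_rot'],3),s['ft_force'],s['grip_width'])
im,d=imaging.get_image('wrist');cv2.imwrite('pics/wrist1.png',im);np.save('wrist1.npy',d)
c=imaging.get_calibration('wrist');np.savez('wc1.npz',**c)
print(np.round(c['camera_matrix'],1),np.round(c['world_from_camera'],3))
E
```

```text
1.7 [ 0.44690217 -0.30605872  0.24824174] [[ 0.927  0.375 -0.   ]
 [ 0.375 -0.927 -0.   ]
 [-0.     0.    -1.   ]] [-0.76389139  0.1053899   0.20430949] 0.00048549368392257513
[[313.6   0.  322.5]
 [  0.  313.6 204.3]
 [  0.    0.    1. ]] [[ 0.374 -0.893 -0.25   0.509]
 [-0.927 -0.36  -0.101 -0.281]
 [ 0.     0.27  -0.963  0.374]
 [ 0.     0.     0.     1.   ]]
```

View pics/wrist1.png

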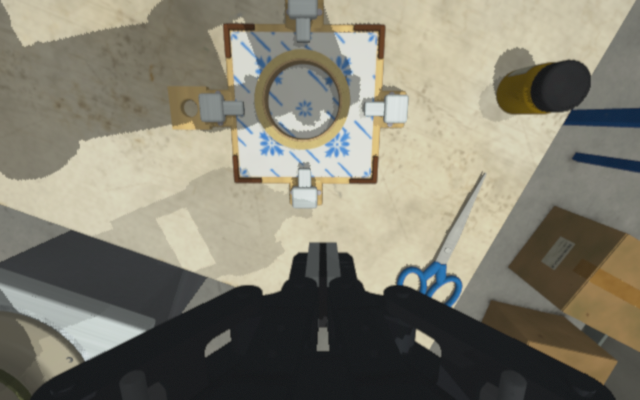

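The wrist view shows the lug to the left at (188,108). The clip tops are at about lug (211,107), far (396,109), near/left (305,196) and right (303,8).

```bash
python3 - <<'E'
import cv2,numpy as np
from h import *
c=dict(np.load('wc1.npz'));W=cloud(c,np.load('wrist1.npy'))
im=cv2.imread('pics/wrist1.png')
cv2.imwrite('pics/wrist1c.png',cv2.resize(im[0:220,160:420],None,fx=2.7,fy=2.7,interpolation=cv2.INTER_CUBIC)[:,:])
m=((W[...,2]>.034)&(W[...,2]<.0405)).astype(np.uint8)
m[215:]=0
# exclude tape: near centre
r=np.hypot(W[...,0]-.51,W[...,1]+.262);m[(r<.078)|(r>.115)]=0
n,l,st,ce=cv2.connectedComponentsWithStats(m)
for i in range(1,n):
    if st[i,4]>60:
        P=W[l==i];lo=np.percentile(P,2,0);hi=np.percentile(P,98,0)
        (cx,cy),wh,a=cv2.minAreaRect(np.argwhere(l==i)[:,::-1].astype(np.float32))
        print(st[i],(cx,cy),wh,a,np.median(P[:,2]).round(4),ray(c,(cx,cy),.039).round(4))
E
```

```text
[288   0  29  25 536] (302.0, 12.0) (24.0, 28.0) 90.0 0.0391 [ 0.5894 -0.2271  0.039 ]
[198  93  34  29 704] (214.5, 107.0) (28.0, 33.0) 90.0 0.0392 [ 0.4758 -0.1752  0.039 ]
[382  95  27  28 597] (395.0, 108.5) (27.0, 26.0) 90.0 0.0393 [ 0.5434 -0.3464  0.039 ]
[292 182  25  27 541] (304.0, 195.0) (26.0, 24.0) 90.0 0.039 [ 0.4238 -0.293   0.039 ]
```

View pics/wrist1c.png

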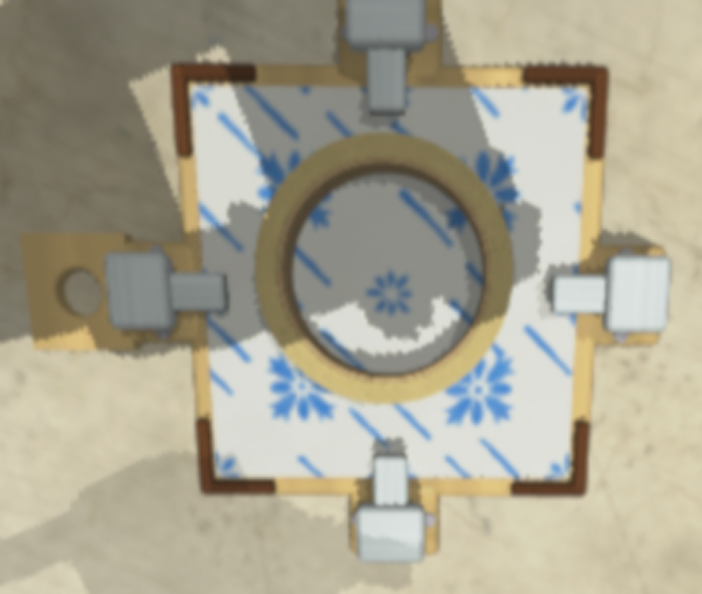

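```bash
python3 - <<'E'
import numpy as np
from h import *
c=dict(np.load('wc1.npz'))
o={n:ray(c,np.array(p)/2.7+[160,0]-.3,.0393)[:2] for n,p in dict(lug=(138,290),far=(638,292),left=(391,532)).items()}
for k,v in o.items():print(k,v.round(4))
C=(o['lug']+o['far'])/2;d=o['lug']-o['far'];u=d/np.linalg.norm(d)
print(C,np.linalg.norm(d),np.degrees(np.arctan2(u[1],u[0])))
n=np.array([-u[1],u[0]]);print((o['left']-C)@u,(o['left']-C)@n)
u=np.array([np.cos(np.radians(111.7)),np.sin(np.radians(111.7))]);n=np.array([-u[1],u[0]])
p=np.array([0.4469,-0.3061]);X=np.array([.927,.375]);Y=np.array([.375,-.927])
C=np.array([.5103,-.2622])
for k,q in dict(lug=C+.095*u,far=C-.095*u,left=C+.095*n,right=C-.095*n).items():
    print(k,q.round(4),'tool dxy/0.3 from now',((q-p)@X/.3).round(3),((q-p)@Y/.3).round(3))
E
```

```text
lug [ 0.4744 -0.1718]
far [ 0.5443 -0.347 ]
left [ 0.4222 -0.2942]
[ 0.50934469 -0.25940709] 0.18865571764035316 111.77282787889399
7.37643743856195e-07 0.09382034525918402
lug [ 0.4752 -0.1739] tool dxy/0.3 from now 0.253 -0.373
far [ 0.5454 -0.3505] tool dxy/0.3 from now 0.249 0.26
left [ 0.422  -0.2973] tool dxy/0.3 from now -0.066 -0.058
right [ 0.5986 -0.2271] tool dxy/0.3 from now 0.567 -0.055
```

Request:
step_arm(
  steps=[0,0.12,-0.15,0,0,0,0,0,0.2,-0.28,0,0,0,0,0,0.252,-0.377,0,0,0,0,0,0.252,-0.377,0.15,0,0,0,0,0.252,-0.377,0.3,0,0,0,0,0.252,-0.377,0.43,0,0,0,0,0.252,-0.377,0.5,0,0,0,0,0.252,-0.377,0.527,0,0,0,0,0.252,-0.377,0.527,0,0,0,0,0.252,-0.377,0.527,0,0,0],
)

```text
time_s: 2.75
position: [0.475, -0.174, 0.0914]
tool_rot: [[0.928, 0.373, 0.002], [0.373, -0.928, -0.001], [0.001, 0.002, -1.0]]
ft_force: [-0.4, 0.8, -0.2]
grip_width: 0.0
```

```bash
python3 - <<'E'
from rig import env, imaging
import cv2,numpy as np
s=env.observe();print(s['time_s'],s['position'],s['ft_force'])
im,d=imaging.get_image('wrist');cv2.imwrite('pics/wrist2.png',im)
im,d=imaging.get_image('scene');cv2.imwrite('pics/scene2c.png',cv2.resize(im[120:280,240:460],None,fx=3.6,fy=3.6,interpolation=cv2.INTER_CUBIC))
E
```

```text
2.75 [ 0.47498193 -0.17400847  0.0913685 ] [-0.42670097  0.8093601  -0.18849059]
```

View pics/wrist2.png

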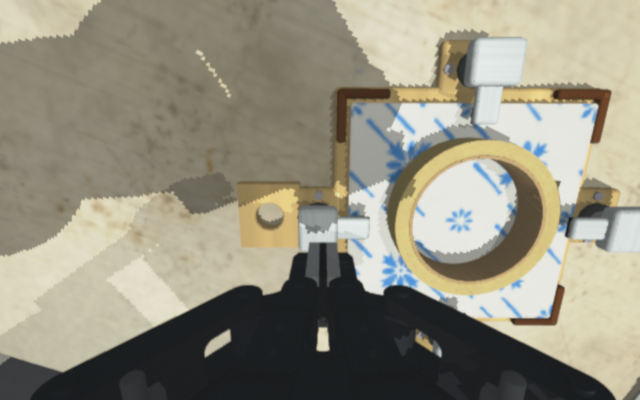

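View pics/scene2c.png

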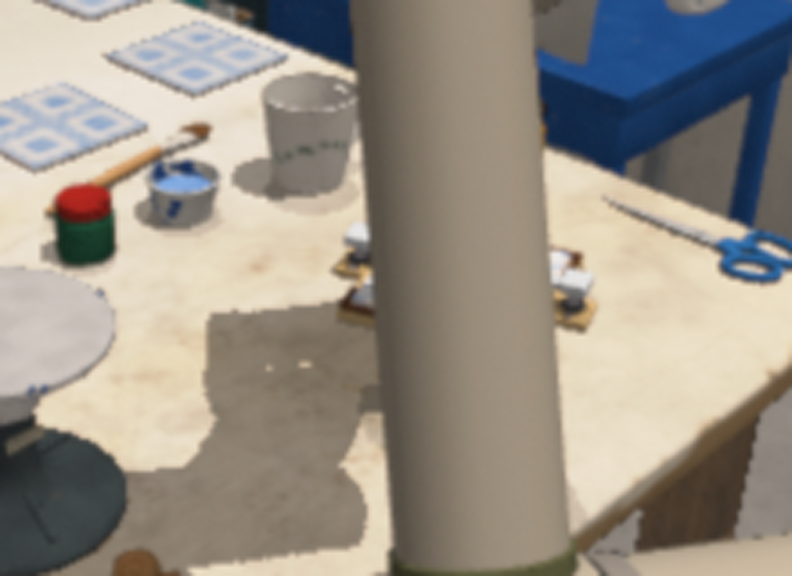

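The tips line up over the lug clip, which sits at (318,227) and about 2 mm outward. I'll correct for that and descend.

Request:
step_arm(
  steps=[0,0,-0.006,0.04,0,0,0,0,0,-0.006,0.08,0,0,0,0,0,-0.006,0.1,0,0,0,0,0,-0.006,0.11,0,0,0,0,0,-0.006,0.11,0,0,0],
)

```text
time_s: 3.35
position: [0.4741, -0.1716, 0.0575]
tool_rot: [[0.928, 0.374, 0.0], [0.374, -0.928, -0.0], [0.0, 0.0, -1.0]]
ft_force: [0.4, 0.2, -0.2]
grip_width: -0.0
```

Request:
step_arm(
  steps=[0,0,0,0.005,0,0,0,0,0,0,0.01,0,0,0,0,0,0,0.015,0,0,0,0,0,0,0.015,0,0,0],
)

```text
time_s: 3.75
position: [0.4743, -0.1717, 0.0529]
tool_rot: [[0.928, 0.373, 0.001], [0.373, -0.928, -0.001], [0.001, 0.001, -1.0]]
ft_force: [2.0, 0.4, 2.7]
grip_width: 0.0001
```

Request:
step_arm(
  steps=[0,0,0,0.005,0,0,0,0,0,0,0.01,0,0,0,0,0,0,0.015,0,0,0,0,0,0,0.018,0,0,0,0,0,0,0.018,0,0,0],
)

```text
time_s: 4.25
position: [0.474, -0.1715, 0.0472]
tool_rot: [[0.928, 0.374, 0.0], [0.374, -0.928, -0.0], [0.0, 0.0, -1.0]]
ft_force: [1.1, -0.9, 2.8]
grip_width: -0.0003
```

Request:
step_arm(
  steps=[0,0,0,0.003,0,0,0,0,0,0,0.003,0,0,0],
)

```text
time_s: 4.45
position: [0.474, -0.1716, 0.047]
tool_rot: [[0.928, 0.374, 0.0], [0.374, -0.928, -0.0], [0.0, 0.001, -1.0]]
ft_force: [-0.5, 0.2, 10.4]
grip_width: -0.0001
```

Request:
step_arm(
  steps=[0,0,0,0.003,0,0,0,0,0,0,0.003,0,0,0],
)

```text
time_s: 4.65
position: [0.4741, -0.1716, 0.0469]
tool_rot: [[0.928, 0.374, 0.001], [0.374, -0.928, -0.001], [0.001, 0.001, -1.0]]
ft_force: [-2.8, 0.9, 19.0]
grip_width: -0.0001
```

Lug clip is at its stop: TCP z is 0.047 and force rose to 19 N. Next I'll lift, cross over the tape and come down above the far clip.

Request:
step_arm(
  steps=[0,0,0,-0.1,0,0,0,0,0,0,-0.2,0,0,0,0,0,0.16,-0.2,0,0,0,0,0,0.32,-0.2,0,0,0,0,0,0.48,-0.2,0,0,0,0,0,0.633,-0.2,0,0,0,0,0,0.633,-0.2,0,0,0,0,0,0.633,-0.14,0,0,0,0,0,0.633,-0.14,0,0,0],
)

```text
time_s: 5.55
position: [0.5434, -0.3461, 0.0847]
tool_rot: [[0.928, 0.373, -0.005], [0.374, -0.928, 0.005], [-0.003, -0.006, -1.0]]
ft_force: [-0.7, -0.0, -0.1]
grip_width: -0.0001
```

```bash
python3 - <<'E'
from rig import env, imaging
import cv2,numpy as np
s=env.observe();print(s['time_s'],s['position'],s['ft_force'])
im,d=imaging.get_image('wrist');cv2.imwrite('pics/wrist3.png',im)
from h import *
W=cloud(imaging.get_calibration('wrist'),d)
r=np.hypot(W[...,0]-.474,W[...,1]+.1716);print('lug top z',np.median(W[...,2][r<.008]),(r<.008).sum())
E
```

```text
5.55 [ 0.54344123 -0.3461241   0.08469659] [-0.68888637 -0.03717839 -0.06021354]
lug top z 0.030806985752711485 493
```

View pics/wrist3.png

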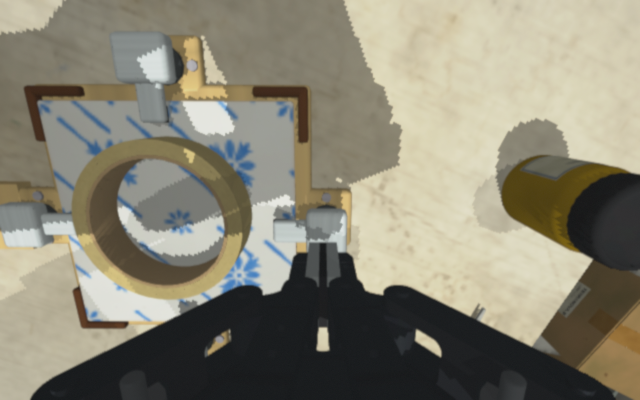

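Lug clip top reads 0.031 m, so it is down, and the tips line up over the far clip at (326,225). Pressing it now.

Request:
step_arm(
  steps=[0,0,0,0.05,0,0,0,0,0,0,0.09,0,0,0,0,0,0,0.1,0,0,0,0,0,0,0.107,0,0,0,0,0,0,0.114,0,0,0,0,0,0,0.12,0,0,0,0,0,0,0.126,0,0,0,0,0,0,0.132,0,0,0,0,0,0,0.134,0,0,0,0,0,0,0.134,0,0,0],
)

```text
time_s: 6.6
position: [0.545, -0.3478, 0.0472]
tool_rot: [[0.928, 0.374, 0.0], [0.374, -0.928, -0.0], [0.0, 0.0, -1.0]]
ft_force: [0.5, 1.1, 1.1]
grip_width: 0.0002
```

Request:
step_arm(
  steps=[0,0,0,0.004,0,0,0,0,0,0,0.005,0,0,0,0,0,0,0.005,0,0,0],
)

```text
time_s: 6.9
position: [0.545, -0.3479, 0.047]
tool_rot: [[0.928, 0.374, 0.001], [0.374, -0.928, -0.001], [0.0, 0.001, -1.0]]
ft_force: [-2.7, 2.9, 10.8]
grip_width: -0.0001
```

Request:
step_arm(
  steps=[0,0,0,-0.1,0,0,0,0,0,0,-0.2,0,0,0,0,-0.1,-0.1,-0.2,0,0,0,0,-0.2,-0.2,-0.2,0,0,0,0,-0.316,-0.318,-0.2,0,0,0,0,-0.316,-0.318,-0.14,0,0,0,0,-0.316,-0.318,-0.14,0,0,0,0,-0.316,-0.318,-0.14,0,0,0],
)

```text
time_s: 7.7
position: [0.422, -0.2954, 0.0881]
tool_rot: [[0.928, 0.373, 0.001], [0.373, -0.928, -0.001], [0.0, 0.001, -1.0]]
ft_force: [-0.4, -0.9, -0.7]
grip_width: 0.0001
```

```bash
python3 - <<'E'
from rig import env, imaging
import cv2,numpy as np
s=env.observe();print(s['time_s'],s['position'],s['ft_force'])
im,d=imaging.get_image('wrist');cv2.imwrite('pics/wrist4.png',im)
from h import *
W=cloud(imaging.get_calibration('wrist'),d)
for n,x,y in [('lug',.474,-.1716),('far',.545,-.348)]:
    r=np.hypot(W[...,0]-x,W[...,1]-y);print(n,np.median(W[...,2][r<.008]),(r<.008).sum())
E
```

```text
7.7 [ 0.4219584  -0.29537548  0.08807797] [-0.37862149 -0.920136   -0.73078565]
lug 0.029866823506972937 744
far 0.03003091554395923 747
```

View pics/wrist4.png

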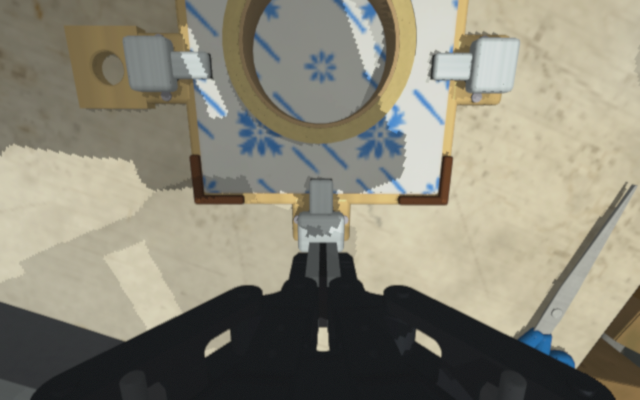

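Lug and far clip tops now read 0.030 m, so both are down. The tips line up over the near (left) clip at (321,230), so I'll press it.

Request:
step_arm(
  steps=[0,0,0,0.05,0,0,0,0,0,0,0.09,0,0,0,0,0,0,0.1,0,0,0,0,0,0,0.107,0,0,0,0,0,0,0.114,0,0,0,0,0,0,0.12,0,0,0,0,0,0,0.126,0,0,0,0,0,0,0.132,0,0,0,0,0,0,0.136,0,0,0,0,0,0,0.136,0,0,0],
)

```text
time_s: 8.75
position: [0.4215, -0.2948, 0.0471]
tool_rot: [[0.928, 0.374, 0.001], [0.374, -0.928, -0.001], [0.0, 0.001, -1.0]]
ft_force: [1.8, 0.1, 2.5]
grip_width: -0.0001
```

Request:
step_arm(
  steps=[0,0,0,0.004,0,0,0,0,0,0,0.005,0,0,0,0,0,0,0.005,0,0,0],
)

```text
time_s: 9.05
position: [0.4216, -0.2949, 0.0469]
tool_rot: [[0.928, 0.374, 0.001], [0.374, -0.928, -0.002], [0.001, 0.002, -1.0]]
ft_force: [-0.9, 2.4, 17.5]
grip_width: 0.0001
```

Request:
step_arm(
  steps=[0,0,0,-0.1,0,0,0,0,0,0,-0.2,0,0,0,0,0.16,0,-0.2,0,0,0,0,0.32,0,-0.2,0,0,0,0,0.48,0,-0.2,0,0,0,0,0.633,0,-0.2,0,0,0,0,0.633,0,-0.2,0,0,0,0,0.633,0,-0.14,0,0,0,0,0.633,0,-0.14,0,0,0,0,0.633,0,-0.14,0,0,0],
)

```text
time_s: 10.05
position: [0.5967, -0.2238, 0.0872]
tool_rot: [[0.928, 0.373, -0.002], [0.373, -0.928, 0.001], [-0.001, -0.001, -1.0]]
ft_force: [-0.5, 0.2, 0.4]
grip_width: 0.0001
```

```bash
python3 - <<'E'
from rig import env, imaging
import cv2,numpy as np
s=env.observe();print(s['time_s'],s['position'],s['ft_force'])
im,d=imaging.get_image('wrist');cv2.imwrite('pics/wrist5.png',im)
E
```

```text
10.05 [ 0.59668935 -0.22384255  0.08724321] [-0.48791197  0.2179114   0.38305549]
```

View pics/wrist5.png

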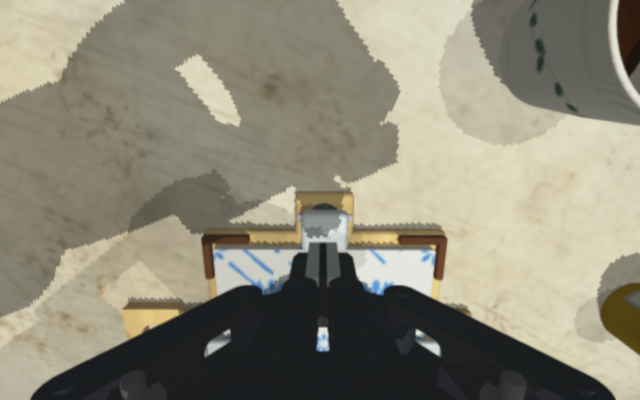

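The tips line up over the right clip at (323,228), and the mug is clear. Pressing it now.

Request:
step_arm(
  steps=[0,0,0,0.05,0,0,0,0,0,0,0.09,0,0,0,0,0,0,0.1,0,0,0,0,0,0,0.107,0,0,0,0,0,0,0.114,0,0,0,0,0,0,0.12,0,0,0,0,0,0,0.126,0,0,0,0,0,0,0.132,0,0,0,0,0,0,0.136,0,0,0,0,0,0,0.136,0,0,0],
)

```text
time_s: 11.1
position: [0.5975, -0.2238, 0.047]
tool_rot: [[0.928, 0.373, 0.0], [0.373, -0.928, -0.0], [0.0, 0.0, -1.0]]
ft_force: [-3.8, -0.6, 6.3]
grip_width: -0.0002
```

Request:
step_arm(
  steps=[0,0,0,0.004,0,0,0,0,0,0,0.005,0,0,0,0,0,0,0.005,0,0,0],
)

```text
time_s: 11.4
position: [0.5976, -0.2238, 0.047]
tool_rot: [[0.928, 0.374, 0.001], [0.374, -0.928, -0.001], [0.001, 0.001, -1.0]]
ft_force: [-6.7, 1.5, 16.7]
grip_width: 0.0003
```

Next I'll lift and move back over the holder to about the first viewing pose.

Request:
step_arm(
  steps=[0,0,0,-0.1,0,0,0,0,0,0,-0.25,0,0,0,0,0,0,-0.4,0,0,0,0,-0.1,0,-0.55,0,0,0,0,-0.25,0,-0.67,0,0,0,0,-0.4,0,-0.67,0,0,0,0,-0.52,0,-0.67,0,0,0,0,-0.52,0,-0.67,0,0,0,0,-0.52,0,-0.67,0,0,0],
)

```text
time_s: 12.3
position: [0.4528, -0.2823, 0.2463]
tool_rot: [[0.928, 0.372, 0.001], [0.372, -0.928, -0.0], [0.001, 0.001, -1.0]]
ft_force: [0.1, -0.1, -0.3]
grip_width: 0.0001
```

```bash
python3 - <<'E'
from rig import env, imaging
import cv2,numpy as np
from h import *
s=env.observe();print(s['time_s'],s['position'],s['ft_force'],s['qvel'])
im,d=imaging.get_image('wrist');cv2.imwrite('pics/wrist6.png',im)
W=cloud(imaging.get_calibration('wrist'),d)
for n,x,y in [('lug',.474,-.1716),('far',.545,-.348),('left',.4216,-.2949),('right',.5976,-.2238)]:
    r=np.hypot(W[...,0]-x,W[...,1]-y);k=(r<.008)&(W[...,2]<.06);print(n,np.median(W[...,2][k]),k.sum())
im,d=imaging.get_image('top');cv2.imwrite('pics/top6.png',im)
E
```

```text
12.3 [ 0.45278573 -0.28225236  0.24634627] [ 0.13020216 -0.09169598 -0.26021715] [ 1.80122237  1.36112458 -1.02809893  0.02102616  0.17371843  0.24930266]
lug 0.02960357581796133 186
far 0.029652196134305087 183
left 0.02969619123051187 149
right 0.02954942698187546 235
```

View pics/wrist6.png

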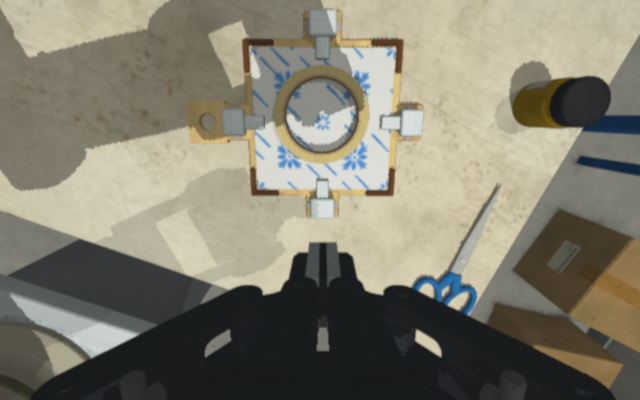

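View pics/top6.png

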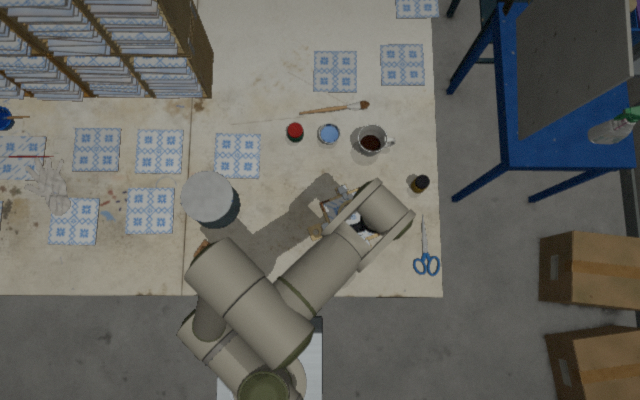

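All four clip tops read about 0.0296 m. The holder, tape and the bystanders in view haven't moved: mug (370,140), jar (420,183), shears (427,250). The arm hides the stamp in the top view, so I'll check it in the scene view.

```bash
python3 - <<'E'
from rig import env, imaging
import cv2
im,d=imaging.get_image('scene');cv2.imwrite('pics/scene6.png',im)
E
```

```text
(no output)
```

View pics/scene6.png

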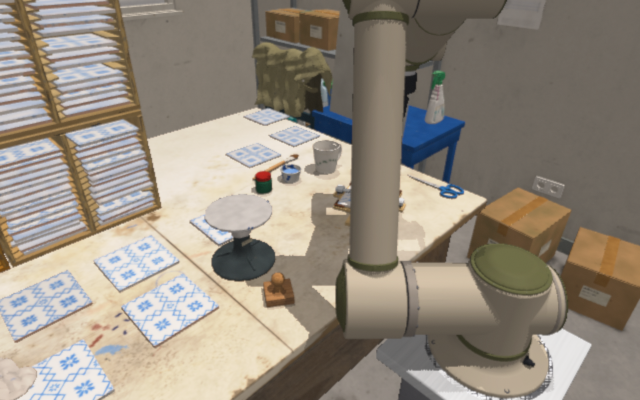

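The stamp is still at (279,290) as before, and the arm is clear of everything. Handing in.

```bash
python3 - <<'E'
from rig import close_job
print(close_job())
E
```

```text
the job is handed in; nothing more can be done
None
```

I pressed all four clips fully down with the shut fingertips, in the order lug, opposite, near (+y), remaining (-y), and handed the job in at about 12.5 s.

- **Clips:** at each one the force rose to 11–19 N as the arm stopped at TCP z ≈ 0.047 m. The last wrist depth reading put all four tops at about 0.0296 m, against 0.030 m for fully down.
- **Scene:** I compared the before and after pictures by eye, not by measuring. The holder, tile and tape showed no shift. The mug, jars, pot, shears and stamp were also where they started.
- **Robot:** the gripper finished about 0.23 m above the bench, touching nothing. The wrist force read about zero.
- **Disagreements:** the top and wrist cameras differed by about 3 mm on the holder's centre. I settled on the wrist view. No check failed.

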